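# Sign out a guide rod and draw it out of the rig's rod bay

## Task

Sign out the spare guide rod: take the label reader from its dock, aim it down at the barcode label on the cover of the rod bay and hold it steady there for a second from a few centimetres away, then stand it back in its dock and let go. Then take the rod that lies under the cover and, since it is longer than the window, tilt it to bring one end out first, draw it out through the window, and finish still holding it in the gripper, motionless, with its whole length at least 6 cm above the cover and touching nothing else. Leave the canister, the brass fitting and the wrench where they are.

Things in the scene. Friction and masses are not known exactly. Their poses are not given: they have to be found in the camera images.
- bay: Rod bay: low steel case fixed on the bench, 172 mm (its x) by 332 mm (its y, the long way). Origin at the centre of its underside, z up. Cover 4 mm thick, underside 80 and top 84 mm above the bench. The hollow under the cover is 160 mm along x by 320 mm along y, centred, floor at 4 mm: it runs 62 mm further than the window at each y end.
- window (a point): Centre of the only opening in the bay's cover, at the cover's top (bay frame 0, 0, 84 mm): 116 mm along x by 195 mm along y. Axes as the bay's. Under it two grey saddles at y = +65 and -65 mm (14 mm long, 36 mm wide, rest 40 mm and cheeks 48 mm above the bench, 18 mm between cheeks) carry the rod, which can slide lengthwise on them and lifts straight off.
- label (a point): Centre of the white barcode label, 50 by 36 mm, lying face up on the bay's cover at its +y end (bay frame: 0, +131, 84 mm). Axes as the bay's.
- rod_center (a point): Centre of the plain round steel guide rod, 14 mm diameter, 240 mm long (the last 18 mm of each end 11 mm thick and darker), about 270 g, centre of mass here. Its y runs along the rod. It starts lying level along the bay's y on the saddles, its centre line 47 mm above the bench and over the bay's middle line, its ends hidden under the cover.
- rod: The same guide rod; origin at its centre too, y along it.
- rod_end_a (a point): Middle of the rod's +y end face, 120 mm from its centre.
- rod_end_b (a point): Middle of the rod's -y end face, 120 mm from its centre.
- reader: Label reader: grey upright round stick, 34 mm diameter, 150 mm tall, about 130 g, tapering over its lowest 14 mm to a 22 mm flat nose. It starts standing nose down in its dock, the part above 56 mm over the bench free to grip. Origin at the middle of the nose face, z up along the stick; it reads straight out of the nose, along its -z.
- reader_grip (a point): Point on the reader's axis 112 mm above its nose, a good place to grip it (122 mm above the bench while docked). Axes as the reader's.
- reader_nose (a point): Middle of the reader's nose face; axes as the reader's, so it looks along its -z.
- dock: Reader dock, fixed on the bench: square grey foot 100 by 100 by 10 mm with a round white open-topped cup, 46 mm inner and 58 mm outer diameter, rim 56 mm above the bench. Origin at the centre of its underside, z up.
- dock_seat (a point): Centre of the cup's floor, 10 mm above the bench: where the reader's nose stands.
- canister: Bystander: black canister, 72 mm diameter, 138 mm tall with its brass nipple, standing beyond the work. Origin under its centre.
- fitting: Bystander: stepped brass fitting, 44 mm diameter, 46 mm tall. Origin under its centre.
- wrench: Bystander: steel wrench, 160 mm long, lying flat on the bench. Its x runs along it.
Things that resemble listed ones, but are neither listed nor needed, are in the scene too. Of the things that look like the rod, the smaller one is meant. Leave any brown look-alike of the reader alone.

How it is judged:
On the way, in this order (a step that is already met when the one before it is completed fails the run):
1. the reader, held, looks down at the label from 15 to 120 mm, the label's centre within 13 mm of its line of sight in each direction, and is still (x of label in the frame of reader_nose between -0.013 and 0.013 m and y of label in the frame of reader_nose between -0.013 and 0.013 m and z of label in the frame of reader_nose between -0.12 and -0.015 m and angle between reader_nose's own z axis and vertical below 0.5 rad and linear speed of reader below 0.03 m/s and contact force between reader and the fingers above 1 N), for 0.8 s.
2. the reader stands in its dock again, let go (distance between reader_nose and dock_seat below 0.012 m and angle between reader_nose's own z axis and vertical below 0.12 rad and contact force between reader and the fingers below 0.1 N), for 0.2 s.
3. the rod is on its way through the window, tilted: one end above the cover, the other still below it inside the bay (((z of rod_end_a in the frame of bay above 0.1 m and z of rod_end_b in the frame of bay below 0.075 m and horizontal distance between rod_end_b and bay below 0.18 m) or (z of rod_end_b in the frame of bay above 0.1 m and z of rod_end_a in the frame of bay below 0.075 m and horizontal distance between rod_end_a and bay below 0.18 m))), for 0.1 s.
At the end, for the whole second after the job is handed in: The rod is held still in the fingers (under 30 mm/s and 0.2 rad/s), both its ends at least 50 mm above the top of the bay's cover, touching neither the bay nor the dock, reader or bystanders; the reader stands upright in its dock, nose within 12 mm of its seat, let go (all of step 2 and z of each of rod_end_a, rod_end_b in the frame of bay above 0.134 m and contact force between rod and the fingers above 2 N and contact force between rod and bay below 0.1 N and contact force between rod and dock below 0.1 N and contact force between rod and reader below 0.1 N and contact force between rod and canister below 0.1 N and contact force between rod and fitting below 0.1 N and contact force between rod and wrench below 0.1 N and linear speed of rod below 0.03 m/s and angular speed of rod below 0.2 rad/s); the arm keeps its last pose, push and grip.
It fails at once if the canister is moved by more than 30 mm (distance of canister from where it was at the start of the episode above 0.03 m).
It fails at once if the fitting is moved by more than 30 mm (distance of fitting from where it was at the start of the episode above 0.03 m).
It fails at once if the wrench is moved by more than 30 mm (distance of wrench from where it was at the start of the episode above 0.03 m).
It also fails if it takes over 61 s, if anything falls off the work surface, if the arm or the gripper's body presses on something with over 40 N, if the wrist force passes 120 N, or if a joint passes its speed limit or range.

## Robot

A 7-joint arm with a two-finger parallel gripper is mounted at the origin on the work surface. World frame = base frame: x ahead of the robot, y to its left, z up, the work surface at z = 0. Lengths are in m, angles in rad, forces in N, time in s.
With the tool pointing down it reaches from about 0.4 to 0.875 m from the base axis. Payload 19.3 kg.
Tool frame: the origin (TCP) lies at the very end of the fingers, on their centre line; the grasp point (between the pads) lies 19 mm behind it; z points along the fingers, y is the direction in which the jaws open and shut (so a half turn about z gives the same grasp; the last joint's range is limited). The gripper opens to 85 mm and grips with 20 to 120 N. Pads are 22 mm wide; open, the fingers measure 114 mm over their backs; the gripper's body (76 mm by 85 mm) begins 54 mm behind the grasp point. The pads swing forward as they close: fully open they stand 13 mm farther back than shut.
Start: joints at [1.209, 0.521, -0.036, 1.599, 0.021, 1.021, -0.113], TCP at [0.18, -0.599, 0.231] pointing down, gripper open.
Joint ranges: [-2.91, 2.91], [-0.3, 2.13], [-1.5, 1.42], [0.17, 2.43], [-1.26, 4.41], [0.16, 1.93], [-2.52, 2.52]. Speed limits (rad/s): [1.89, 1.89, 2.39, 2.39, 3.01, 3.01, 3.01].

## Interface

Orientations are given as [roll, pitch, yaw] about the fixed x, y, z axes, in that order (R = Rz(yaw) Ry(pitch) Rx(roll)).
In Python, from workcell import telemetry, imaging, ticket gives the robot as it stands.
- The arm moves only by the tool carry_out, never from a script. Its argument "series" is a list of rows, each a list of 7 numbers: the shift along the tool's x, y, z in m, then the turn, a rotation vector about the tool's x, y, z in rad, then the closure in counts, from 0 (fully open) to 255 (shut). In form: [[tx, ty, tz, ax, ay, az, jaw], ...]. A call has 1 to 10 rows; each row is the pose to reach, as a shift and turn from the pose commanded when the call began, along the tool's axes at that moment; what a row does not reach only later rows make up. A row lasts 1/8 s, in which the tool goes at most 62.5 mm and 10.7 degrees, less where a joint would pass 70% of its speed; a pose out of reach is approached as far as the arm can. A call with a gripper value outside its range is refused whole. The fingers move at their own pace and stop on an object; "force" is the grip in N (left out, the last holds). Time passes only in rows, so rows that repeat a pose let the fingers close. It gives the time, the measured TCP pose, the force and the opening at its end, in the units of the state.
- telemetry.observe(): the state, without advancing time (a new reading comes with each control period).
- imaging.grab_frame(name): name is "scene" or "top" or "wrist"; returns (picture, depth): 400x640x3 uint8, blue, green, red; 400x640 float32, m along the optical axis (not along the pixel's ray), 0 where there is no reading.
- imaging.camera_info(name): a dict with "mtx" (3x3 intrinsics, pixels), "extrinsics" (4x4, takes a point from camera to world coordinates); the wrist camera has in their place "hand_eye" (4x4, takes a point from camera to tool coordinates, whose origin is the TCP and whose axes are the flange's). Camera axes: x right, y down, z forward; pixel columns grow to the right and rows downward; lengths in m; the calibration is good to about 2 mm. A picture is of the moment at which its call begins: read the wrist's pose just before it. camera_info takes no time and is no camera call.
- ticket.job_done(): hands the job in, once; it reports no verdict.
The state is a dict: "clock": time; "qpos": joint angles; "qd": joint speeds; "joint_efforts": joint torques, N m; "position": TCP position; "tool_rot": TCP orientation; "force": force on the tool from outside, world axes, zero at the start; "moment": the same for the moment, N m; "grip_width": finger opening in m.
Only numpy, scipy, OpenCV 4.12 (cv2) and the standard library are available. Lean on these libraries where they do the work, as an engineer would, in place of code of your own. Each camera call takes 0.05 s, during which the arm holds its last target.

## Working session

There is one attempt and no reset: what is moved stays moved. The work goes in short steps, Python scripts to look and compute and a tool call to move; the robot and the scene stay as the last step left them, time stands still between calls to the robot, and variables do not carry over. Pictures are saved under pics/ and viewed, and the job is handed in when it is done.

Besides the shell and the picture viewer there is one more tool, called after ">>>" in YAML: its name, and indented under it one key for each argument. carry_out: Moves the arm, as the interface text tells. Its arguments: {"type":"object","properties":{"series":{"type":"array"},"force":{"type":"number"}},"required":["series"]}

```bash
ls; mkdir -p pics; cat > h.py <<'E'
import numpy as np, cv2, json
from scipy.spatial.transform import Rotation as R
from workcell import telemetry, imaging, ticket
def tool():
    s=telemetry.observe(); T=np.eye(4); T[:3,:3]=R.from_euler('xyz',s['tool_rot']).as_matrix(); T[:3,3]=s['position']; return T
def grab(n):
    i=imaging.camera_info(n)
    if n=='wrist': E=tool()@np.array(i['hand_eye'])
    else: E=np.array(i['extrinsics'])
    p,d=imaging.grab_frame(n); np.savez('last_%s.npz'%n,p=p,d=d,E=E,K=np.array(i['mtx'])); return p,d,E,np.array(i['mtx'])
def load(n):
    z=np.load('last_%s.npz'%n); return z['p'],z['d'],z['E'],z['K']
def ray(u,v,E,K):
    r=E[:3,:3]@np.linalg.solve(K,[u,v,1.]); return E[:3,3],r
def onz(u,v,z,E,K):
    o,r=ray(u,v,E,K); return o+r*(z-o[2])/r[2]
def pt(u,v,n):
    p,d,E,K=load(n); o,r=ray(u,v,E,K); return o+r*d[int(round(v)),int(round(u))]
def proj(P,E,K):
    c=E[:3,:3].T@(np.array(P)-E[:3,3]); q=K@c; return q[:2]/q[2]
E
python3 - <<'E'
from h import *
s=telemetry.observe(); print(s)
for n in ['scene','top','wrist']:
    p,d,E,K=grab(n); cv2.imwrite('pics/%s0.png'%n,p); print(n,K.tolist(),E.round(3).tolist())
E
```

```text
pics
{'clock': 0.0, 'qpos': array([ 1.20880668,  0.52199405, -0.03633397,  1.60003409,  0.02121347,
        1.02109094, -0.11280285]), 'qd': array([ 0.00076552, -0.00053223, -0.00026354,  0.00126179, -0.00163495,
        0.00160471, -0.00012266]), 'joint_efforts': array([ 4.03877028e-03, -9.27099109e+01,  1.97998345e+00, -3.69939387e+01,
        1.76562817e-02,  7.72540108e-03, -5.91421849e-05]), 'position': array([ 0.17965451, -0.59825737,  0.23072876]), 'tool_rot': array([-3.14045526e+00,  9.03733974e-05,  2.91790081e-01]), 'force': array([0.32783615, 0.10601425, 0.14684946]), 'moment': array([-0.01696604, -0.00249336, -0.03632646]), 'grip_width': 0.08545903220699871}
scene [[398.88952854969443, 0.0, 318.6858730620368], [0.0, 398.88952854969443, 198.03980821229896], [0.0, 0.0, 1.0]] [[0.183, 0.689, -0.701, 1.25], [0.983, -0.13, 0.13, -0.135], [-0.001, -0.713, -0.701, 0.867], [0.0, 0.0, 0.0, 1.0]]
top [[416.6336667446022, 0.0, 318.6145777933052], [0.0, 416.6336667446022, 197.69680002078488], [0.0, 0.0, 1.0]] [[0.027, -0.989, 0.147, 0.318], [-0.999, -0.023, 0.03, -0.026], [-0.027, -0.148, -0.989, 1.322], [0.0, 0.0, 0.0, 1.0]]
wrist [[300.87430394604405, 0.0, 321.96408039706375], [0.0, 300.87430394604405, 200.54506861081455], [0.0, 0.0, 1.0]] [[0.289, -0.912, -0.291, 0.256], [-0.957, -0.276, -0.086, -0.577], [-0.002, 0.304, -0.953, 0.374], [0.0, 0.0, 0.0, 1.0]]
```

View pics/scene0.png

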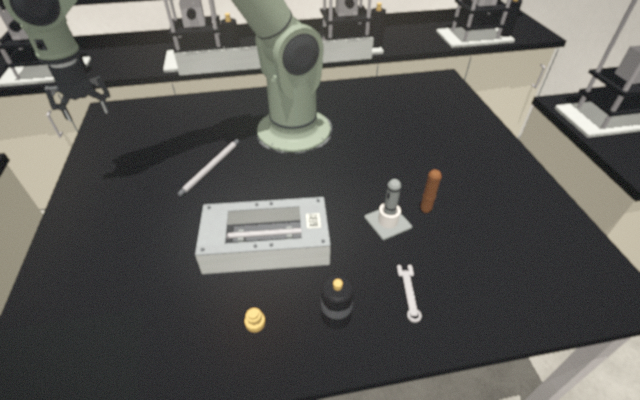

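View pics/top0.png

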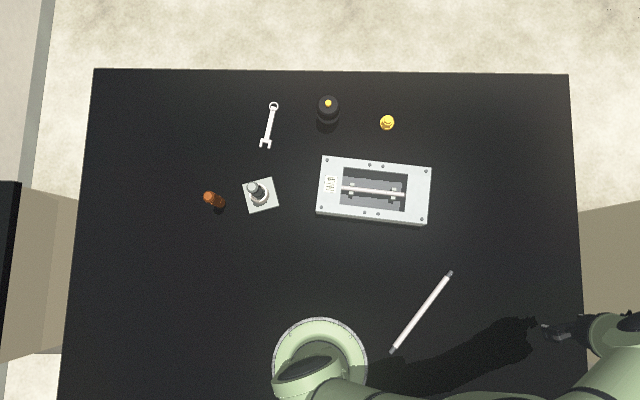

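View pics/wrist0.png

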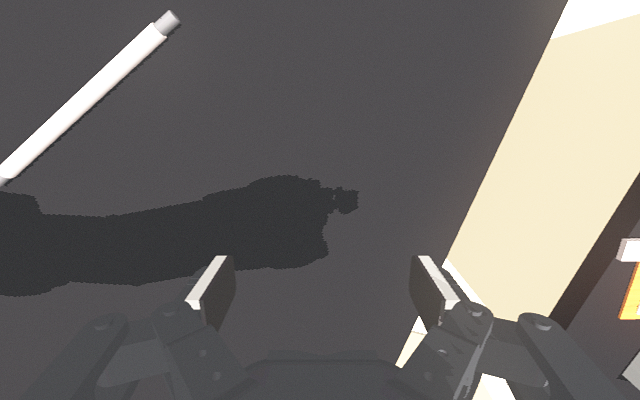

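The scene picture shows the bay (~265,235), the grey reader in its dock (~392,205), and the brown look-alike (~431,190). Two things look like the rod: the one under the window (scene 265,233 / top 373,191) and a longer loose one on the bench (scene 210,167 / top 420,313). I'll check both in enlarged crops.

```bash
python3 - <<'E'
from h import *
p,d,E,K=load('top')
a=cv2.resize(p[140:240,190:450],None,fx=3,fy=3,interpolation=cv2.INTER_CUBIC); cv2.imwrite('pics/topc.png',a)
p,d,E,K=load('scene')
a=cv2.resize(p[130:290,170:450],None,fx=2.8,fy=2.8,interpolation=cv2.INTER_CUBIC); cv2.imwrite('pics/scenec.png',a)
E
```

```text
(no output)
```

View pics/topc.png

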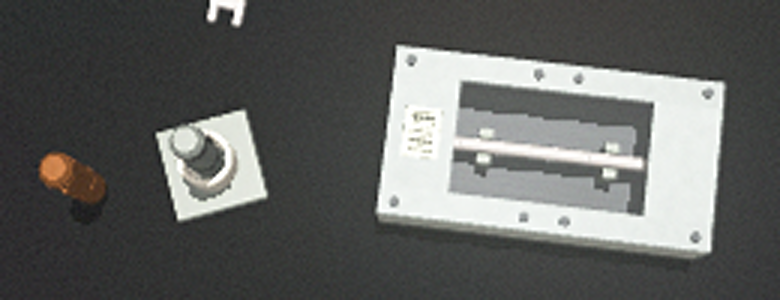

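View pics/scenec.png

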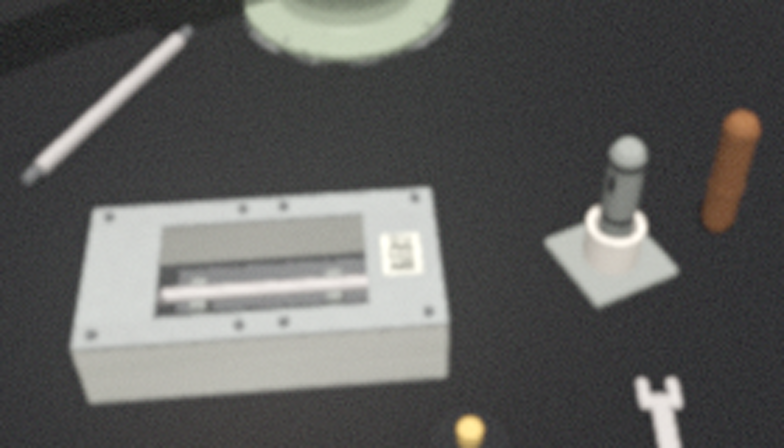

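```bash
python3 - <<'E'
from h import *
p,d,E,K=load('top')
f=lambda x,y:((x+.5)/3-.5+190,(y+.5)/3-.5+140)
ps,ds,Es,Ks=load('scene')
g=lambda x,y:((x+.5)/2.8-.5+170,(y+.5)/2.8-.5+130)
def tri(a,b):
    o1,r1=ray(*a,E,K);o2,r2=ray(*b,Es,Ks)
    A=np.array([r1,-r2]).T; t=np.linalg.lstsq(A,o2-o1,rcond=None)[0]
    q1=o1+r1*t[0];q2=o2+r2*t[1]; return ((q1+q2)/2).round(4),np.linalg.norm(q1-q2).round(4)
tc=[(460,80),(653,101),(643,214),(450,192)]
sc=[(368,304),(155,318),(162,226),(362,213)]
w=[onz(*f(*c),.084,E,K) for c in tc]; print('win top',np.round(w,4).tolist(),np.mean(w,0))
w=[onz(*g(*c),.084,Es,Ks) for c in sc]; print('win scene',np.round(w,4).tolist(),np.mean(w,0))
for c,s in zip(tc,sc): print(tri(f(*c),g(*s)))
print('label',onz(*f(422,132),.084,E,K),onz(*g(401,254),.084,Es,Ks),tri(f(422,132),g(401,254)))
for k in [(397,46),(724,82),(377,212)]: print('cov',onz(*f(*k),.084,E,K).round(4))
dc=[(156,132),(246,110),(268,195),(178,220)]; w=[onz(*f(*c),.01,E,K) for c in dc]; print('dock',np.round(w,4).tolist(),np.mean(w,0))
dc=[(544,242),(600,307),(679,270)]; w=[onz(*g(*c),.01,Es,Ks) for c in dc]; print('dock s',np.round(w,4).tolist(),(w[0]+w[2])/2)
print('reader top depth',pt(*f(187,140),'top'))
# cover by depth
H,W=d.shape
v,u=np.mgrid[:H,:W]; P=(E[:3,:3]@(np.linalg.inv(K)@np.stack([u.ravel(),v.ravel(),np.ones(u.size)]))*d.ravel()+E[:3,3:4]).T
Pm=P.reshape(H,W,3)
m=(Pm[...,2]>.07)&(Pm[...,2]<.1)&(u>310)&(u<440)&(v>145)&(v<235)
print('cover z',np.median(Pm[m][:,2])); r=cv2.minAreaRect(Pm[m][:,:2].astype(np.float32)*1000);print(r)
m=(Pm[...,2]>.12)&(u>235)&(u<285)&(v>165)&(v<215); Q=Pm[m];print('reader',len(Q),Q[:,2].max(),Q.mean(0)); T=Q[Q[:,2]>.145]; print(T.mean(0),np.ptp(T,axis=0))
m=(Pm[...,2]>.03)&(Pm[...,2]<.07)&(u>335)&(u<410)&(v>165)&(v<215); Q=Pm[m];print('in win',len(Q),Q.mean(0))
E
```

```text
win top [[0.6003, -0.0599, 0.084], [0.5828, -0.254, 0.084], [0.4683, -0.2437, 0.084], [0.4858, -0.0521, 0.084]] [ 0.53431922 -0.15241976  0.084     ]
win scene [[0.6016, -0.0606, 0.084], [0.5824, -0.2509, 0.084], [0.468, -0.2421, 0.084], [0.4864, -0.0488, 0.084]] [ 0.53460209 -0.15061739  0.084     ]
(array([ 0.6006, -0.0602,  0.0827]), np.float64(0.0005))
(array([ 0.5827, -0.2524,  0.0846]), np.float64(0.003))
(array([ 0.4683, -0.2428,  0.0844]), np.float64(0.0015))
(array([ 0.486 , -0.0504,  0.0838]), np.float64(0.0033))
label [ 0.5460344  -0.02275143  0.084     ] [ 0.54687212 -0.02059573  0.084     ] (array([ 0.5463, -0.0216,  0.0835]), np.float64(0.0022))
cov [0.6343 0.0047 0.084 ]
cov [ 0.6039 -0.3251  0.084 ]
cov [0.464  0.0202 0.084 ]
dock [[0.5533, 0.2626, 0.01], [0.5794, 0.1668, 0.01], [0.488, 0.1393, 0.01], [0.4591, 0.2339, 0.01]] [0.51995316 0.20064553 0.01      ]
dock s [[0.4914, 0.1402, 0.01], [0.5866, 0.1716, 0.01], [0.5546, 0.2654, 0.01]] [0.52300546 0.20276177 0.01      ]
reader top depth [0.51952404 0.19967936 0.15929079]
cover z 0.08426094941884144
((534.0812377929688, -152.61474609375), (333.35711669921875, 173.24951171875), 84.48727416992188)
reader 152 1.3220188001278848 [0.50198185 0.18059322 0.24485029]
[0.49981118 0.17862365 0.26636037] [0.21828043 0.24457328 1.1768467 ]
in win 368 [ 0.53136706 -0.15307762  0.05134222]
```

```bash
cat >> h.py <<'E'
def D(yawdeg,tilt=0):
    # tool pointing down, yaw, then tilt about the tool's y (deg)
    return (R.from_euler('xyz',[np.pi,0,np.radians(yawdeg)])*R.from_rotvec([0,np.radians(tilt),0])).as_matrix()
def rel(x,y,z,M):
    T=tool(); s=T[:3,:3].T@(np.array([x,y,z])-T[:3,3]); a=R.from_matrix(T[:3,:3].T@M).as_rotvec()
    print('rel',s.round(4),a.round(4), 'n>=',round(max(np.linalg.norm(s)/.0625,np.degrees(np.linalg.norm(a))/10.7),1))
E
python3 -c "
from h import *
rel(.52,-.13,.27,D(84.5))"
```

```text
rel [ 0.4606 -0.3507 -0.0389] [-8.000e-04 -4.000e-04 -1.183e+00] n>= 9.3
```

>>> carry_out:
  series:
    - [0.06, -0.045, -0.039, 0, 0, -0.15, 0]
    - [0.11, -0.08, -0.039, 0, 0, -0.3, 0]
    - [0.46, -0.35, -0.039, 0, 0, -1.183, 0]
    - [0.46, -0.35, -0.039, 0, 0, -1.183, 0]
    - [0.46, -0.35, -0.039, 0, 0, -1.183, 0]
    - [0.46, -0.35, -0.039, 0, 0, -1.183, 0]
    - [0.46, -0.35, -0.039, 0, 0, -1.183, 0]
    - [0.46, -0.35, -0.039, 0, 0, -1.183, 0]
    - [0.46, -0.35, -0.039, 0, 0, -1.183, 0]
    - [0.46, -0.35, -0.039, 0, 0, -1.183, 0]

```text
clock: 1.4
position: [0.5212, -0.1275, 0.2702]
tool_rot: [3.141, -0.001, 1.479]
force: [-0.1, -1.1, -0.1]
grip_width: 0.0853
```

```bash
python3 - <<'E'
from h import *
s=telemetry.observe(); print(s['qpos'].round(3))
p,d,E,K=grab('wrist'); cv2.imwrite('pics/w1.png',p)
rel(.52,.14,.27,D(84.5))
E
```

```text
[ 0.507  0.372 -0.495  1.769  0.199  1.05  -0.151]
rel [ 0.2649 -0.0261  0.0007] [ 0.0005 -0.0019  0.005 ] n>= 4.3
```

View pics/w1.png

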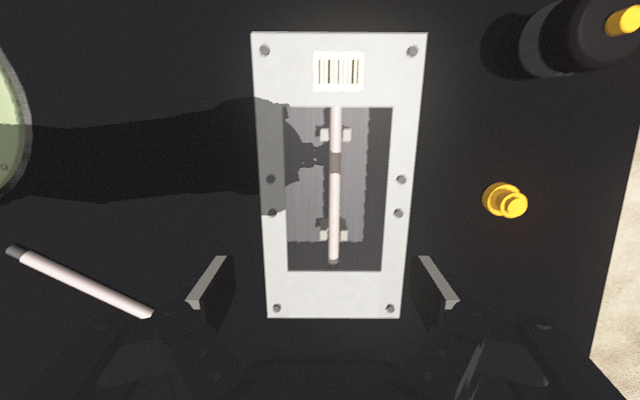

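The wrist view shows the label (338,71), the window (corners ~(393,107), (380,271), (288,271)) and the rod in it, with its dark -y end at about (333,262). The longer look-alike is at lower left.

```bash
python3 - <<'E'
from h import *
p,d,E,K=load('wrist')
a=cv2.resize(p[40:100,290:390],None,fx=4,fy=4,interpolation=cv2.INTER_CUBIC)
b=cv2.resize(p[225:285,270:400],None,fx=4,fy=4,interpolation=cv2.INTER_CUBIC)
c=np.zeros((490,520,3),np.uint8); c[:240,:400]=a; c[245:485,:]=b; cv2.imwrite('pics/w1c.png',c)
B=np.array([.5343,-.1515]); yb=np.radians(-5.5); Rb=np.array([[np.cos(yb),-np.sin(yb)],[np.sin(yb),np.cos(yb)]])
for n,u,v,z in [('label',338,71,.084),('win++',393,107,.084),('win+-',380,271,.084),('win--',288,271,.084),('rod',335,112,.047),('rod',334,190,.047),('rodb',333,262,.047)]:
    P=onz(u,v,z,E,K); q=pt(u,v,'wrist'); print(n,P.round(4),'bay',(Rb.T@(P[:2]-B)).round(4),'depthpt',q.round(4))
E
```

```text
label [ 0.5491 -0.0192  0.084 ] bay [0.002  0.1331] depthpt [ 0.549  -0.0193  0.0851]
win++ [ 0.6037 -0.0591  0.084 ] bay [0.0602 0.0987] depthpt [ 0.6037 -0.0591  0.0839]
win+- [ 0.5838 -0.252   0.084 ] bay [ 0.0589 -0.0953] depthpt [ 0.5837 -0.2514  0.085 ]
win-- [ 0.4703 -0.2417  0.084 ] bay [-0.055 -0.096] depthpt [ 0.4701 -0.2425  0.0827]
rod [ 0.5444 -0.0594  0.047 ] bay [0.0012 0.0926] depthpt [ 0.5441 -0.0592  0.054 ]
rod [ 0.5358 -0.1535  0.047 ] bay [ 0.0017 -0.0018] depthpt [ 0.5357 -0.1515  0.054 ]
rodb [ 0.5265 -0.2549  0.047 ] bay [ 0.0021 -0.1037] depthpt [ 0.5265 -0.2514  0.0534]
```

View pics/w1c.png

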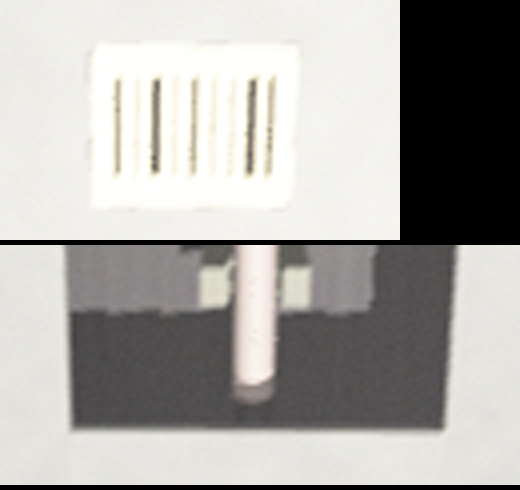

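>>> carry_out:
  series:
    - [0.055, -0.005, 0, 0, 0, 0, 0]
    - [0.11, -0.01, 0, 0, 0, 0, 0]
    - [0.165, -0.016, 0, 0, 0, 0, 0]
    - [0.22, -0.022, 0, 0, 0, 0, 0]
    - [0.265, -0.026, 0, 0, 0, 0, 0]
    - [0.265, -0.026, 0, 0, 0, 0, 0]
    - [0.265, -0.026, 0, 0, 0, 0, 0]

```text
clock: 2.33
position: [0.5192, 0.1344, 0.2701]
tool_rot: [-3.141, 0.001, 1.474]
force: [0.4, -1.6, -0.5]
grip_width: 0.0857
```

```bash
python3 - <<'E'
from h import *
p,d,E,K=grab('wrist'); cv2.imwrite('pics/w2.png',p)
s=telemetry.observe(); print(s['qpos'].round(3),s['position'])
E
```

```text
[ 0.076  0.386 -0.58   1.766  0.239  1.061 -0.685] [0.51928669 0.13399925 0.27011923]
```

View pics/w2.png

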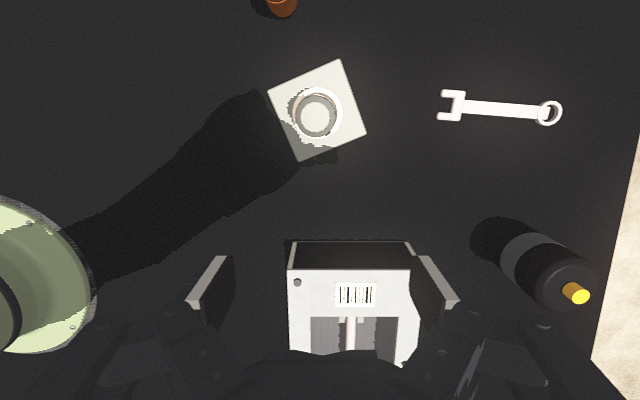

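```bash
cp last_wrist.npz w2.npz; python3 - <<'E'
from h import *
p=cv2.imread('pics/w2.png')
a=cv2.resize(p[50:170,250:380],None,fx=5,fy=5,interpolation=cv2.INTER_CUBIC); cv2.imwrite('pics/w2c.png',a)
p,d,E,K=load('wrist')
for u,v,z,n in [(315,116,.16,'readertop'),(276,92,.01,'c'),(340,59,.01,'c'),(366,133,.01,'c'),(300,161,.01,'c')]:
    print(n,onz(u,v,z,E,K).round(4), pt(u,v,'wrist').round(4))
print('label',onz(356,294,.084,E,K))
m=(d>0); H,W=d.shape; v,u=np.mgrid[:H,:W]
Pm=((E[:3,:3]@(np.linalg.inv(K)@np.stack([u.ravel(),v.ravel(),np.ones(u.size)]))*d.ravel()+E[:3,3:4]).T).reshape(H,W,3)
m=(Pm[...,2]>.15)&(Pm[...,2]<.17)&(u>280)&(u<350)&(v>80)&(v<150); Q=Pm[m]; print(len(Q),Q.mean(0),np.ptp(Q,axis=0),Q[:,2].max(), (Q.max(0)+Q.min(0))/2)
E
```

```text
readertop [0.5219 0.2033 0.16  ] [0.5219 0.2033 0.1613]
c [0.4719 0.2323 0.01  ] [0.472  0.2322 0.0109]
c [0.5551 0.2625 0.01  ] [0.5557 0.2637 0.0007]
c [0.5822 0.1709 0.01  ] [ 0.5835  0.1699 -0.    ]
c [0.4917 0.1424 0.01  ] [0.4914 0.1418 0.0064]
label [ 0.54951344 -0.02102879  0.084     ]
1294 [0.52138497 0.20325169 0.15833782] [0.03263667 0.03269418 0.01149724] 0.16225514377296468 [0.52124444 0.20278674 0.15650652]
```

View pics/w2c.png

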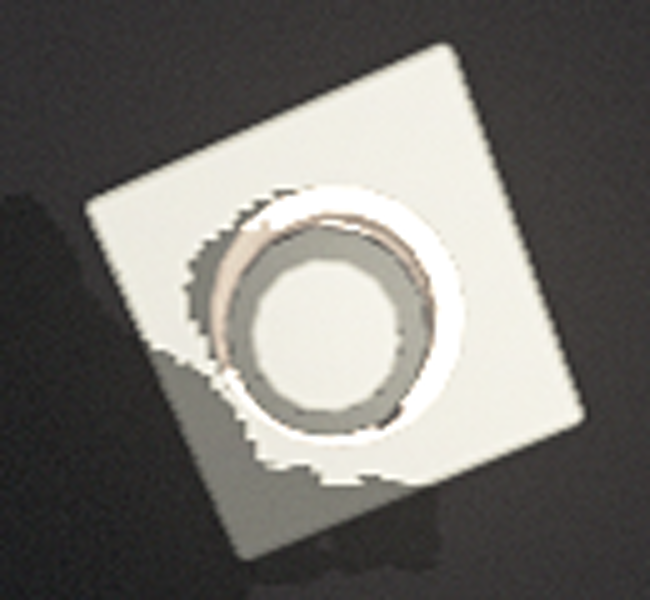

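```bash
python3 -c "
from h import *
rel(.5215,.202,.27,D(84.5));rel(.5215,.202,.105,D(84.5))"
```

```text
rel [ 0.0679 -0.0044  0.0001] [-0.0002  0.0007 -0.0013] n>= 1.1
rel [ 0.068  -0.0044  0.1651] [-0.0002  0.0007 -0.0013] n>= 2.9
```

>>> carry_out:
  series:
    - [0.05, -0.003, 0, 0, 0, 0, 0]
    - [0.068, -0.0044, 0.0, 0, 0, 0, 0]
    - [0.068, -0.0044, 0.03, 0, 0, 0, 0]
    - [0.068, -0.0044, 0.08, 0, 0, 0, 0]
    - [0.068, -0.0044, 0.12, 0, 0, 0, 0]
    - [0.068, -0.0044, 0.15, 0, 0, 0, 0]
    - [0.068, -0.0044, 0.165, 0, 0, 0, 0]
    - [0.068, -0.0044, 0.165, 0, 0, 0, 0]

```text
clock: 3.38
position: [0.5213, 0.2027, 0.105]
tool_rot: [-3.141, 0.001, 1.474]
force: [-0.1, -0.0, 0.6]
grip_width: 0.0851
```

>>> carry_out:
  series:
    - [0, 0, 0, 0, 0, 0, 80]
    - [0, 0, 0, 0, 0, 0, 150]
    - [0, 0, 0, 0, 0, 0, 200]
    - [0, 0, 0, 0, 0, 0, 255]
    - [0, 0, 0, 0, 0, 0, 255]
    - [0, 0, 0, 0, 0, 0, 255]
    - [0, 0, 0, 0, 0, 0, 255]
    - [0, 0, 0, 0, 0, 0, 255]
  force: 50

```text
clock: 4.38
position: [0.5213, 0.2036, 0.106]
tool_rot: [3.141, -0.0, 1.475]
force: [-3.3, -0.8, 9.9]
grip_width: 0.033
```

```bash
python3 - <<'E'
from h import *
p,d,E,K=grab('scene'); cv2.imwrite('pics/s3.png',cv2.resize(p[90:290,200:480],None,fx=2.8,fy=2.8,interpolation=cv2.INTER_CUBIC))
s=telemetry.observe();print(s['clock'],s['position'],s['tool_rot'],s['force'],s['grip_width'])
rel(.5215,.202,.275,D(84.5)); rel(.5477,-.0208,.275,D(84.5));
E
```

```text
4.425 [0.52131957 0.20360461 0.10604794] [ 3.14117710e+00 -2.85499228e-04  1.47481660e+00] [-3.45413038 -0.47790657  9.15578688] 0.03292036928963685
rel [-0.0015  0.0004 -0.169 ] [ 0.0004 -0.0003  0.    ] n>= 2.7
rel [-0.2208  0.0478 -0.169 ] [ 0.0004 -0.0003  0.    ] n>= 4.5
```

View pics/s3.png

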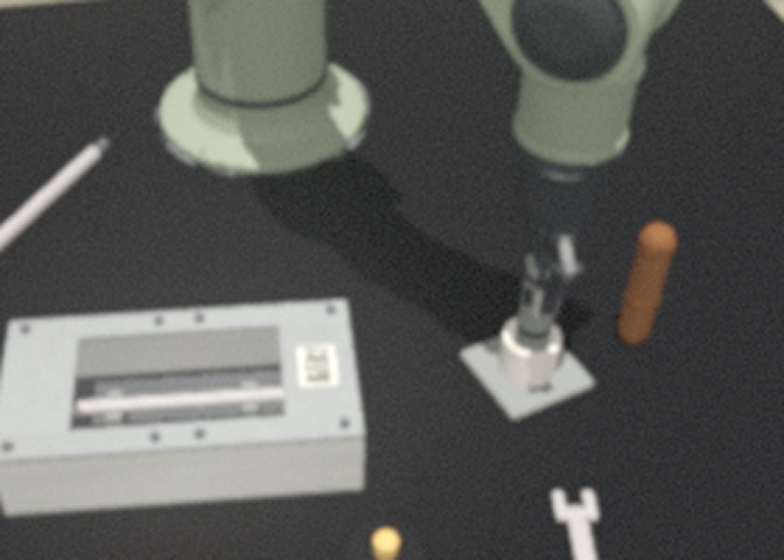

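The reader is gripped (33 mm opening, fingers around its upper part at about crop 540,290). I'll lift it and carry it to the label.

>>> carry_out:
  series:
    - [0, 0, -0.02, 0, 0, 0, 255]
    - [0, 0, -0.06, 0, 0, 0, 255]
    - [0, 0, -0.1, 0, 0, 0, 255]
    - [0, 0, -0.125, 0, 0, 0, 255]
    - [-0.04, 0.009, -0.125, 0, 0, 0, 255]
    - [-0.09, 0.02, -0.125, 0, 0, 0, 255]
    - [-0.14, 0.031, -0.125, 0, 0, 0, 255]
    - [-0.185, 0.04, -0.125, 0, 0, 0, 255]
    - [-0.21, 0.046, -0.125, 0, 0, 0, 255]
    - [-0.22, 0.048, -0.125, 0, 0, 0, 255]

```text
clock: 5.68
position: [0.548, -0.0218, 0.2304]
tool_rot: [3.142, 0.0, 1.473]
force: [-0.8, 0.5, -2.1]
grip_width: 0.0325
```

```bash
python3 - <<'E'
from h import *
p,d,E,K=grab('scene'); cv2.imwrite('pics/s4.png',cv2.resize(p[90:290,170:450],None,fx=2.8,fy=2.8,interpolation=cv2.INTER_CUBIC))
p,d,E,K=grab('wrist'); cv2.imwrite('pics/w4.png',p)
s=telemetry.observe();print(s['clock'],s['position'],s['tool_rot'],s['force'],s['grip_width'])
E
```

```text
5.775 [ 0.54797471 -0.0206327   0.23033649] [-3.14155216e+00  1.17278076e-05  1.47390720e+00] [-0.21655118  0.09710682 -1.90720126] 0.03289733112144603
```

View pics/s4.png

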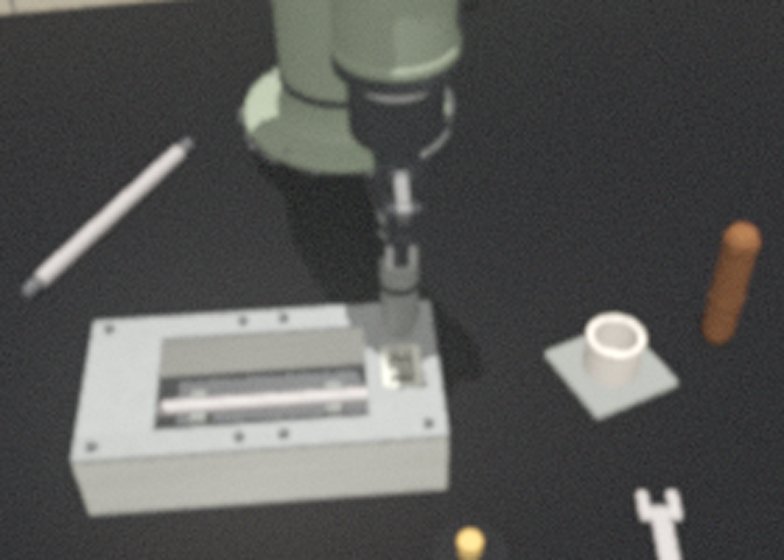

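View pics/w4.png

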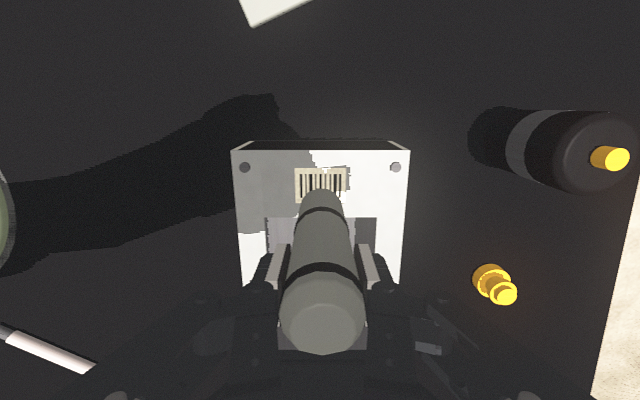

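The reader hangs upright over the label: nose at scene crop ~(399,330), label at ~(402,365). I'll hold it there, then check the nose position.

>>> carry_out:
  series:
    - [0, 0, 0, 0, 0, 0, 255]
    - [0, 0, 0, 0, 0, 0, 255]
    - [0, 0, 0, 0, 0, 0, 255]
    - [0, 0, 0, 0, 0, 0, 255]
    - [0, 0, 0, 0, 0, 0, 255]
    - [0, 0, 0, 0, 0, 0, 255]
    - [0, 0, 0, 0, 0, 0, 255]
    - [0, 0, 0, 0, 0, 0, 255]
    - [0, 0, 0, 0, 0, 0, 255]
    - [0, 0, 0, 0, 0, 0, 255]

```text
clock: 7.02
position: [0.548, -0.0203, 0.2303]
tool_rot: [3.142, -0.0, 1.475]
force: [-0.1, -1.0, -1.0]
grip_width: 0.0326
```

```bash
python3 - <<'E'
from h import *
p,d,E,K=load('scene')
q=proj([.548,-.021,.134],E,K); print('pred nose crop',(q-[170,90]+.5)*2.8)
q=proj([.548,-.021,.084],E,K); print('pred label crop',(q-[170,90]+.5)*2.8)
s=telemetry.observe();print(s['clock'],s['position'],s['tool_rot'],abs(s['qd']).max())
rel(.5213,.2025,.23,D(84.5))
E
```

```text
pred nose crop [400.63954858 330.61884021]
pred label crop [401.28531244 367.42759159]
7.025 [ 0.54803577 -0.02028071  0.23033642] [ 3.14152901e+00 -2.95107520e-05  1.47471381e+00] 0.0014292231036985548
rel [ 0.2192 -0.048   0.0003] [ 0.0001 -0.     -0.0001] n>= 3.6
```

>>> carry_out:
  series:
    - [0.04, -0.009, 0, 0, 0, 0, 255]
    - [0.09, -0.02, 0, 0, 0, 0, 255]
    - [0.14, -0.031, 0, 0, 0, 0, 255]
    - [0.185, -0.04, 0, 0, 0, 0, 255]
    - [0.21, -0.046, 0, 0, 0, 0, 255]
    - [0.22, -0.048, 0, 0, 0, 0, 255]
    - [0.22, -0.048, 0, 0, 0, 0, 255]
    - [0.22, -0.048, 0.03, 0, 0, 0, 255]
    - [0.22, -0.048, 0.06, 0, 0, 0, 255]
    - [0.22, -0.048, 0.06, 0, 0, 0, 255]

```text
clock: 8.28
position: [0.5208, 0.2014, 0.1689]
tool_rot: [-3.139, 0.002, 1.473]
force: [-0.3, -0.4, -1.5]
grip_width: 0.0325
```

```bash
python3 - <<'E'
from h import *
p,d,E,K=grab('scene'); cv2.imwrite('pics/s5.png',cv2.resize(p[130:250,330:450],None,fx=4,fy=4,interpolation=cv2.INTER_CUBIC))
s=telemetry.observe();print(s['clock'],s['position'],s['tool_rot'],s['force'],s['grip_width'])
E
```

```text
8.325 [0.52146043 0.20215934 0.17031614] [-3.14059698e+00  7.60165622e-04  1.47345747e+00] [-0.39377186  0.76195617 -2.24751861] 0.03288767599952422
```

View pics/s5.png

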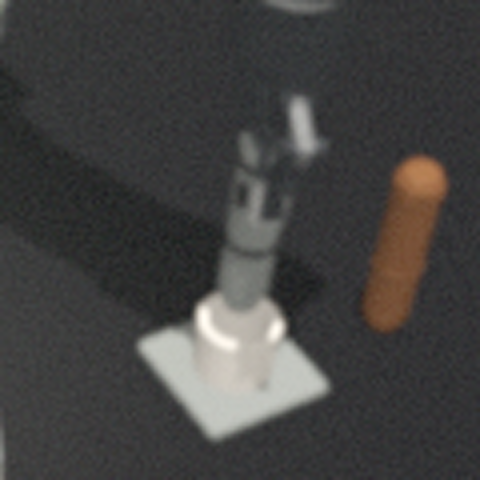

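The nose sits centred over the cup mouth, at about crop (241,303). I'll lower it.

>>> carry_out:
  series:
    - [0, 0, 0.02, 0, 0, 0, 255]
    - [0, 0, 0.04, 0, 0, 0, 255]
    - [0, 0, 0.055, 0, 0, 0, 255]
    - [0, 0, 0.062, 0, 0, 0, 255]
    - [0, 0, 0.0638, 0, 0, 0, 255]
    - [0, 0, 0.0638, 0, 0, 0, 255]
    - [0, 0, 0.0638, 0, 0, 0, 255]

```text
clock: 9.2
position: [0.5216, 0.2034, 0.107]
tool_rot: [3.141, -0.0, 1.475]
force: [-0.3, 0.4, -1.3]
grip_width: 0.0331
```

>>> carry_out:
  series:
    - [0, 0, 0, 0, 0, 0, 130]
    - [0, 0, 0, 0, 0, 0, 80]
    - [0, 0, 0, 0, 0, 0, 30]
    - [0, 0, 0, 0, 0, 0, 0]
    - [0, 0, 0, 0, 0, 0, 0]
    - [0, 0, 0, 0, 0, 0, 0]
    - [0, 0, 0, 0, 0, 0, 0]

```text
clock: 10.07
position: [0.5213, 0.2033, 0.1065]
tool_rot: [-3.142, -0.0, 1.475]
force: [-0.4, -0.0, 0.1]
grip_width: 0.0857
```

>>> carry_out:
  series:
    - [0, 0, -0.03, 0, 0, 0, 0]
    - [0, 0, -0.08, 0, 0, 0, 0]
    - [0, 0, -0.14, 0, 0, 0, 0]
    - [0, 0, -0.165, 0, 0, 0, 0]
    - [-0.05, 0, -0.165, 0, 0, 0, 0]
    - [-0.065, 0, -0.165, 0, 0, 0, 0]
    - [-0.065, 0, -0.165, 0, 0, 0, 0]

```text
clock: 10.95
position: [0.5152, 0.1377, 0.2716]
tool_rot: [3.141, 0.0, 1.473]
force: [-0.1, 1.1, -0.0]
grip_width: 0.0854
```

```bash
python3 - <<'E'
from h import *
s=telemetry.observe();print(s['clock'],s['position'],s['tool_rot'],s['force'],s['grip_width'])
p,d,E,K=grab('scene'); a=cv2.resize(p[130:250,330:450],None,fx=4,fy=4,interpolation=cv2.INTER_CUBIC)
p,d,E,K=grab('wrist'); H,W=d.shape; v,u=np.mgrid[:H,:W]
cv2.imwrite('pics/s6.png',np.hstack([a,cv2.resize(p[50:170,250:330],None,fx=4,fy=4)]))
Pm=((E[:3,:3]@(np.linalg.inv(K)@np.stack([u.ravel(),v.ravel(),np.ones(u.size)]))*d.ravel()+E[:3,3:4]).T).reshape(H,W,3)
m=(Pm[...,2]>.15)&(Pm[...,2]<.17)&(u>270)&(u<350)&(v>70)&(v<150); Q=Pm[m]; print(len(Q),Q.mean(0),Q[:,2].max())
E
```

```text
10.95 [0.51518306 0.13772799 0.27155925] [3.14148101e+00 2.77469660e-04 1.47299140e+00] [-0.127538    1.07761567 -0.01078731] 0.08541772768347844
1257 [0.52150966 0.20349622 0.15837754] 0.16269925869030305
```

View pics/s6.png

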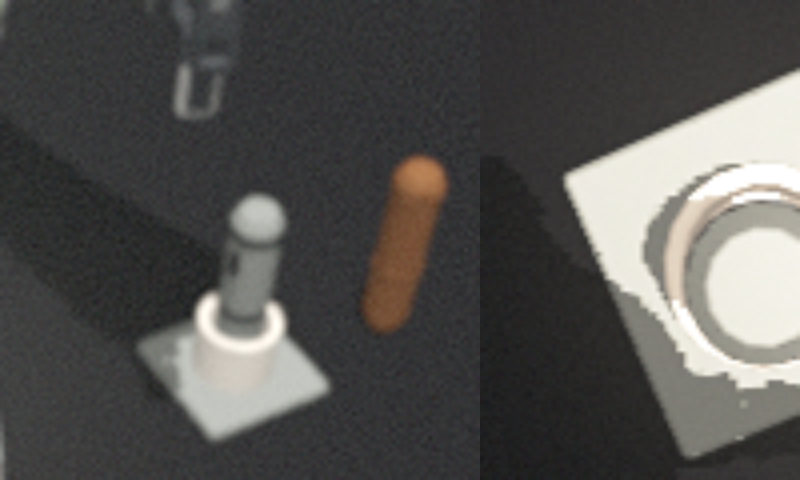

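The reader is back in its dock, upright and let go: top centre (0.5215, 0.2035), as at the start. Next is the rod, and I'll look again from above the bay to find its lengthwise position.

```bash
python3 -c "
from h import *
rel(.5385,-.112,.25,D(84.6))"
```

```text
rel [-0.2482  0.0473  0.0213] [-0.0001 -0.0006 -0.0012] n>= 4.1
```

>>> carry_out:
  series:
    - [-0.05, 0.01, 0.0, 0, 0, 0, 0]
    - [-0.1, 0.02, 0.01, 0, 0, 0, 0]
    - [-0.16, 0.03, 0.02, 0, 0, 0, 0]
    - [-0.21, 0.04, 0.021, 0, 0, 0, 0]
    - [-0.248, 0.0473, 0.021, 0, 0, 0, 0]
    - [-0.248, 0.0473, 0.021, 0, 0, 0, 0]
    - [-0.248, 0.0473, 0.021, 0, 0, 0, 0]

```text
clock: 11.92
position: [0.5387, -0.1113, 0.2503]
tool_rot: [-3.141, -0.001, 1.476]
force: [-0.5, 0.8, -0.3]
grip_width: 0.0855
```

```bash
python3 - <<'E'
from h import *
s=telemetry.observe();print(s['clock'],s['position'],s['tool_rot'],s['qpos'].round(2))
p,d,E,K=grab('wrist'); cv2.imwrite('pics/w7.png',cv2.resize(p[90:290,240:440],None,fx=3,fy=3,interpolation=cv2.INTER_CUBIC))
B=np.array([.535,-.151]); yb=np.radians(-5.4); Rb=np.array([[np.cos(yb),-np.sin(yb)],[np.sin(yb),np.cos(yb)]])
for v in range(100,290,4):
    for u in [330]:
        pass
H,W=d.shape; v,u=np.mgrid[:H,:W]
Pm=((E[:3,:3]@(np.linalg.inv(K)@np.stack([u.ravel(),v.ravel(),np.ones(u.size)]))*d.ravel()+E[:3,3:4]).T).reshape(H,W,3)
b=(Pm[...,:2]-B)@Rb
m=(Pm[...,2]>.049)&(Pm[...,2]<.06)&(abs(b[...,0])<.015); 
y=b[m][:,1]; print('rod y range',y.min(),y.max(), 'z',np.median(Pm[m][:,2]))
for lo in np.arange(-.12,.09,.02):
    k=m&(b[...,1]>lo)&(b[...,1]<lo+.02)
    if k.sum(): print(round(lo,2),k.sum(),b[k][:,0].mean().round(4),Pm[k].mean(0).round(4),Pm[k][:,2].max().round(4))
m=(Pm[...,2]>.081)&(Pm[...,2]<.088); r=cv2.minAreaRect(Pm[m][:,:2].astype(np.float32)*1000);print(r)
E
```

```text
11.925 [ 0.5387149  -0.1112627   0.25033102] [-3.14140038e+00 -8.34501918e-04  1.47623866e+00] [ 0.48  0.42 -0.51  1.76  0.23  1.02 -0.22]
rod y range -0.1187281176357189 0.09449690583029512 z 0.05304904991630932
-0.12 95 -0.0002 [ 0.5246 -0.2594  0.0519] 0.0551
-0.1 138 -0.0002 [ 0.5264 -0.2404  0.0528] 0.0555
-0.08 157 -0.0007 [ 0.5278 -0.2203  0.0526] 0.0555
-0.06 153 -0.0007 [ 0.5296 -0.2007  0.0527] 0.0555
-0.04 163 -0.0005 [ 0.5316 -0.1809  0.0529] 0.0553
-0.02 172 -0.0005 [ 0.5336 -0.1608  0.0528] 0.0558
0.0 182 -0.0001 [ 0.5358 -0.1411  0.0528] 0.0558
0.02 194 -0.0003 [ 0.5376 -0.1211  0.0529] 0.0557
0.04 205 0.0001 [ 0.5398 -0.1012  0.0527] 0.0554
0.06 225 0.0003 [ 0.5418 -0.0818  0.0527] 0.0558
0.08 165 -0.0001 [ 0.5431 -0.0639  0.0529] 0.0556
((609.0762939453125, -141.37603759765625), (366.59423828125, 318.473388671875), 84.5167236328125)
```

View pics/w7.png

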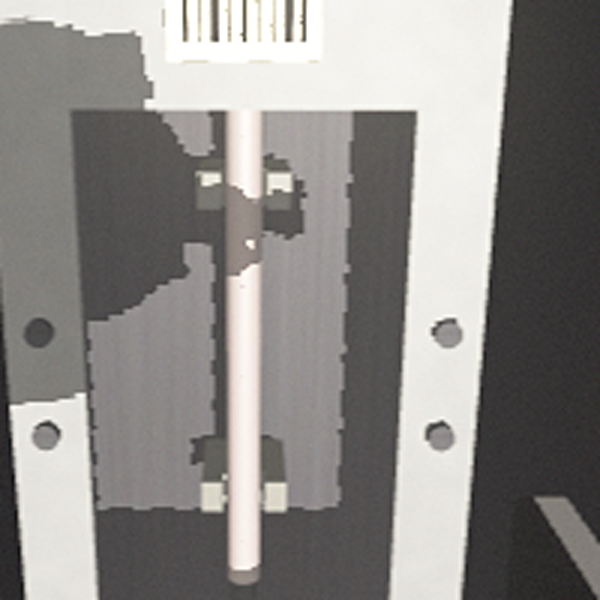

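The crop shows the rod centred in the window on its saddles, dark -y end at crop (243,577). Depth puts that end at bay y ≈ -0.119, so it hasn't slid. I'll grip at bay y ≈ +35 mm.

```bash
python3 -c "
from h import *
rel(.5383,-.1162,.15,D(84.6)); rel(.5383,-.1162,.027,D(84.6))"
```

```text
rel [-5.300e-03  1.000e-04  1.004e-01] [-0.0001 -0.0007  0.0003] n>= 1.6
rel [-5.400e-03  1.000e-04  2.234e-01] [-0.0001 -0.0007  0.0003] n>= 3.6
```

>>> carry_out:
  series:
    - [-0.005, 0, 0.04, 0, 0, 0, 120]
    - [-0.005, 0, 0.09, 0, 0, 0, 120]
    - [-0.005, 0, 0.11, 0, 0, 0, 120]
    - [-0.005, 0, 0.11, 0, 0, 0, 120]
    - [-0.005, 0, 0.11, 0, 0, 0, 120]

```text
clock: 12.6
position: [0.5386, -0.117, 0.1415]
tool_rot: [3.14, -0.0, 1.476]
force: [0.4, 0.0, 0.0]
grip_width: 0.045
```

```bash
python3 - <<'E'
from h import *
s=telemetry.observe();print(s['clock'],s['position'],s['tool_rot'],s['grip_width'])
p,d,E,K=grab('wrist'); cv2.imwrite('pics/w8.png',p)
rel(.5383,-.1162,.027,D(84.6))
E
```

```text
12.6 [ 0.53859784 -0.11699467  0.14153362] [ 3.14035156e+00 -1.45163966e-04  1.47580193e+00] 0.04496307992247561
rel [ 0.0011 -0.0007  0.1147] [ 0.0018  0.0001 -0.0011] n>= 1.8
```

View pics/w8.png

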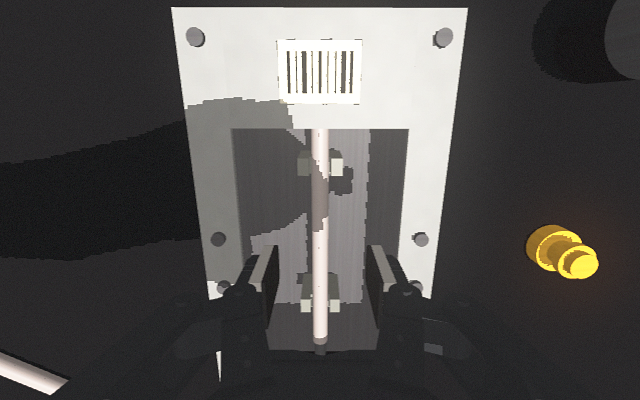

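The rod (u≈320) lies midway between the pads (u≈262 and 378), and the fingers clear the window. I'll descend and grip.

>>> carry_out:
  series:
    - [0.001, -0.0005, 0.03, 0, 0, 0, 120]
    - [0.001, -0.0005, 0.06, 0, 0, 0, 120]
    - [0.001, -0.0005, 0.085, 0, 0, 0, 120]
    - [0.001, -0.0005, 0.105, 0, 0, 0, 120]
    - [0.001, -0.0005, 0.1145, 0, 0, 0, 120]
    - [0.001, -0.0005, 0.1145, 0, 0, 0, 120]

```text
clock: 13.4
position: [0.5378, -0.1166, 0.0264]
tool_rot: [3.141, 0.0, 1.475]
force: [-0.3, -0.3, 0.7]
grip_width: 0.0453
```

>>> carry_out:
  series:
    - [0, 0, 0, 0, 0, 0, 170]
    - [0, 0, 0, 0, 0, 0, 200]
    - [0, 0, 0, 0, 0, 0, 255]
    - [0, 0, 0, 0, 0, 0, 255]
    - [0, 0, 0, 0, 0, 0, 255]
    - [0, 0, 0, 0, 0, 0, 255]
    - [0, 0, 0, 0, 0, 0, 255]
  force: 90

```text
clock: 14.28
position: [0.5379, -0.1168, 0.0267]
tool_rot: [3.141, 0.0, 1.474]
force: [-1.4, 0.1, 8.9]
grip_width: 0.0116
```

```bash
python3 - <<'E'
from h import *
s=telemetry.observe();print(s['clock'],s['position'],s['tool_rot'],s['force'],s['grip_width'],s['qpos'].round(2))
E
```

```text
14.275 [ 0.53792142 -0.11684543  0.02671789] [3.14059158e+00 2.17978629e-04 1.47444648e+00] [-1.38517513  0.12167785  8.8610958 ] 0.011589460824998291 [ 0.37  0.73 -0.37  1.92  0.45  0.58 -0.39]
```

>>> carry_out:
  series:
    - [0, 0, -0.004, 0, 0, 0, 255]
    - [0, 0, -0.008, 0, 0, 0, 255]
    - [0, 0, -0.012, 0, 0, 0, 255]
    - [-0.01, 0, -0.012, 0, 0, 0, 255]
    - [-0.02, 0, -0.012, 0, 0, 0, 255]
    - [-0.03, 0, -0.012, 0, 0, 0, 255]
    - [-0.036, 0, -0.012, 0, 0, 0, 255]
    - [-0.036, 0, -0.012, 0, 0, 0, 255]

```text
clock: 15.28
position: [0.5339, -0.1531, 0.0379]
tool_rot: [-3.141, -0.0, 1.474]
force: [-1.0, 0.2, -3.0]
grip_width: 0.0115
```

```bash
python3 - <<'E'
from h import *
s=telemetry.observe();print(s['clock'],s['position'],s['tool_rot'],s['force'],s['grip_width'],s['qpos'].round(2))
p,d,E,K=grab('wrist'); a=p.copy()
cv2.imwrite('pics/w9.png',p)
p,d,E,K=grab('scene'); cv2.imwrite('pics/s9.png',cv2.resize(p[130:290,170:370],None,fx=4,fy=3.7,interpolation=cv2.INTER_CUBIC))
E
```

```text
15.275 [ 0.53392527 -0.15308219  0.03789486] [-3.14146902e+00 -1.79343959e-05  1.47389245e+00] [-1.03733322  0.2092056  -2.98150804] 0.01152115380622373 [ 0.45  0.72 -0.38  1.9   0.44  0.61 -0.32]
```

View pics/w9.png

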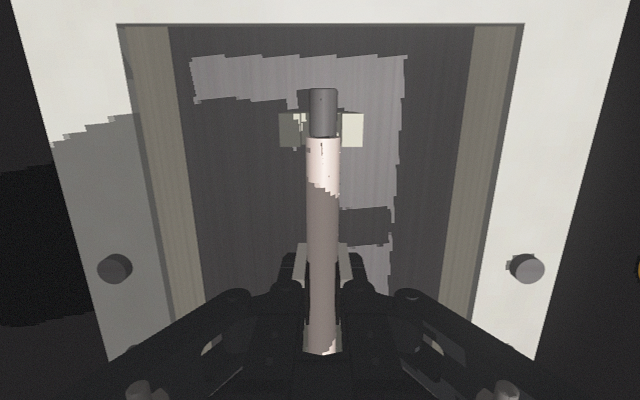

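View pics/s9.png

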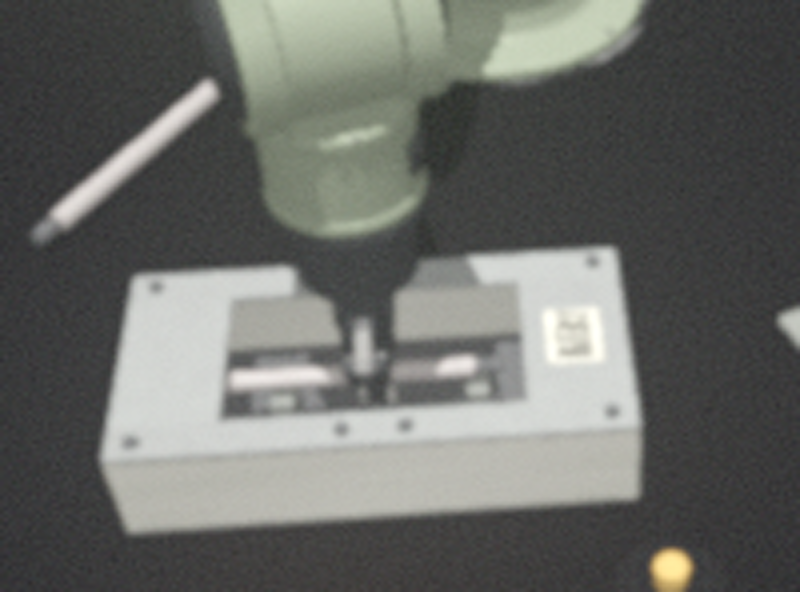

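The rod is lifted and slid: its + end is visible at wrist (323,90), inside the window edge at v≈24. Now I'll tilt it + end up in stages.

>>> carry_out:
  series:
    - [0.001, 0, -0.004, 0, 0.058, 0, 255]
    - [0.003, 0, -0.01, 0, 0.175, 0, 255]
    - [0.003, 0, -0.01, 0, 0.175, 0, 255]
    - [0.003, 0, -0.01, 0, 0.175, 0, 255]

```text
clock: 15.88
position: [0.5343, -0.149, 0.0478]
tool_rot: [-3.141, -0.174, 1.475]
force: [-0.3, 0.9, -3.7]
grip_width: 0.0116
```

```bash
python3 - <<'E'
from h import *
s=telemetry.observe();print(s['clock'],s['position'],s['tool_rot'],s['force'],s['moment'],s['grip_width'],s['qpos'].round(2))
B=np.array([.535,-.151]); yb=np.radians(-5.4); ydir=np.array([-np.sin(yb),np.cos(yb)])
print('bay y,z',(s['position'][:2]-B)@ydir, 'axes',tool()[:3,:3].round(3).tolist())
E
```

```text
15.875 [ 0.5342972  -0.14899471  0.04784443] [-3.14136063 -0.17400511  1.47518913] [-0.2699887   0.92611794 -3.74060827] [-0.16942597 -0.01065675 -0.0465643 ] 0.011591961994842378 [ 0.65  0.75 -0.54  1.86  0.31  0.65 -0.12]
bay y,z 0.001930250705698536 axes [[0.094, 0.995, 0.016], [0.98, -0.095, 0.172], [0.173, -0.0, -0.985]]
```

>>> carry_out:
  series:
    - [0.001, 0, -0.0075, 0, 0.087, 0, 255]
    - [0.002, 0, -0.015, 0, 0.175, 0, 255]
    - [0.0005, 0, -0.025, 0, 0.262, 0, 255]
    - [-0.001, 0, -0.0355, 0, 0.349, 0, 255]
    - [-0.001, 0, -0.0355, 0, 0.349, 0, 255]
    - [-0.001, 0, -0.0355, 0, 0.349, 0, 255]
    - [-0.001, 0, -0.0355, 0, 0.349, 0, 255]
    - [-0.001, 0, -0.0355, 0, 0.349, 0, 255]

```text
clock: 16.88
position: [0.5338, -0.1559, 0.0829]
tool_rot: [3.142, -0.523, 1.476]
force: [0.3, -0.1, -2.6]
grip_width: 0.0115
```

```bash
python3 - <<'E'
from h import *
s=telemetry.observe();print(s['clock'],s['position'],s['tool_rot'],s['force'],s['moment'],s['grip_width'],s['qpos'].round(2))
B=np.array([.535,-.151]); yb=np.radians(-5.4); ydir=np.array([-np.sin(yb),np.cos(yb)])
print('bay y,z',(s['position'][:2]-B)@ydir, 'axes',tool()[:3,:3].round(3).tolist())
p,d,E,K=grab('scene'); cv2.imwrite('pics/s10.png',cv2.resize(p[90:290,170:390],None,fx=3.6,fy=3,interpolation=cv2.INTER_CUBIC))
T=tool(); g=T[:3,3]-.019*T[:3,2]
for t in (.085,-.155):
    P=g+T[:3,0]*t; q=proj(P,E,K); print(P.round(3),(q-[170,90]+.5)*[3.6,3])
E
```

```text
16.875 [ 0.53379594 -0.15592474  0.08288474] [ 3.14153447 -0.52291245  1.47635228] [ 0.29223295 -0.0872381  -2.58719435] [-0.80278833  0.11617251  0.02030719] 0.011535399311970104 [ 0.97  0.88 -0.79  1.74  0.1   0.85  0.19]
bay y,z -0.0050161953183881555 axes [[0.082, 0.996, 0.047], [0.863, -0.094, 0.497], [0.499, 0.0, -0.866]]
[ 0.54  -0.092  0.142] [413.36423726 352.18998878]
[ 0.52  -0.299  0.022] [147.17555015 459.52417493]
```

View pics/s10.png

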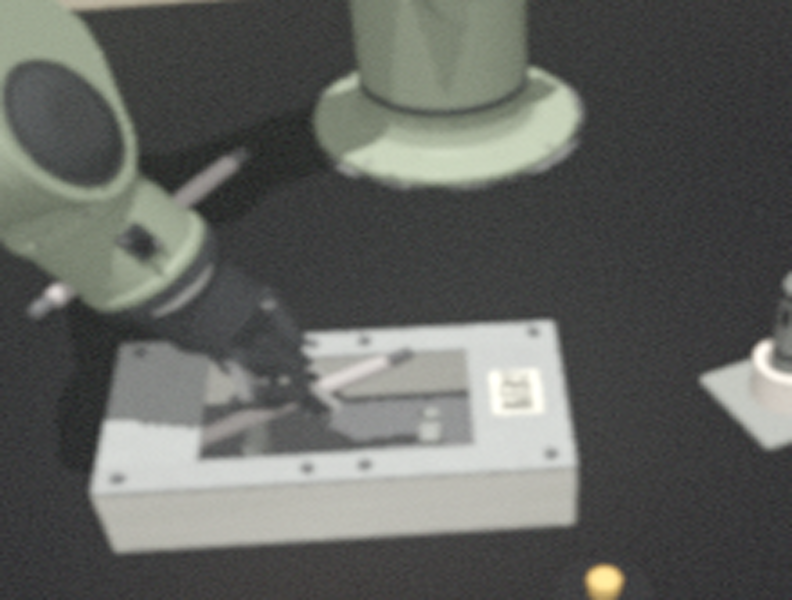

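The rod's upper end is out at crop (412,355), as predicted at (413,352), and the lower end is still inside the bay. I'll draw it along its own axis, then straight up.

>>> carry_out:
  series:
    - [0.015, 0, 0, 0, 0, 0, 255]
    - [0.035, 0, 0, 0, 0, 0, 255]
    - [0.055, 0, 0, 0, 0, 0, 255]
    - [0.075, 0, 0, 0, 0, 0, 255]
    - [0.095, 0, 0, 0, 0, 0, 255]
    - [0.11, 0, 0, 0, 0, 0, 255]
    - [0.11, 0, 0, 0, 0, 0, 255]

```text
clock: 17.8
position: [0.543, -0.0609, 0.1384]
tool_rot: [3.141, -0.524, 1.477]
force: [-0.0, -0.7, -2.9]
grip_width: 0.0114
```

```bash
python3 - <<'E'
from h import *
s=telemetry.observe();print(s['clock'],s['position'],s['tool_rot'],s['force'],s['moment'],s['grip_width'],s['qpos'].round(2))
T=tool(); g=T[:3,3]-.019*T[:3,2]
p,d,E,K=grab('scene'); cv2.imwrite('pics/s11.png',cv2.resize(p[90:290,170:390],None,fx=3.6,fy=3,interpolation=cv2.INTER_CUBIC))
for t in (.085,-.155):
    P=g+T[:3,0]*t; q=proj(P,E,K); print(P.round(3),(q-[170,90]+.5)*[3.6,3])
E
```

```text
17.8 [ 0.54299071 -0.06094227  0.13844712] [ 3.14070307 -0.52375339  1.47654885] [-0.02251885 -0.66755599 -2.86926118] [-0.79022053  0.05114017  0.0224316 ] 0.011366649380882466 [ 0.87  0.76 -0.84  1.82  0.03  0.8   0.06]
[0.549 0.003 0.197] [548.73200155 297.27216357]
[ 0.529 -0.204  0.077] [265.09349119 411.89806006]
```

View pics/s11.png

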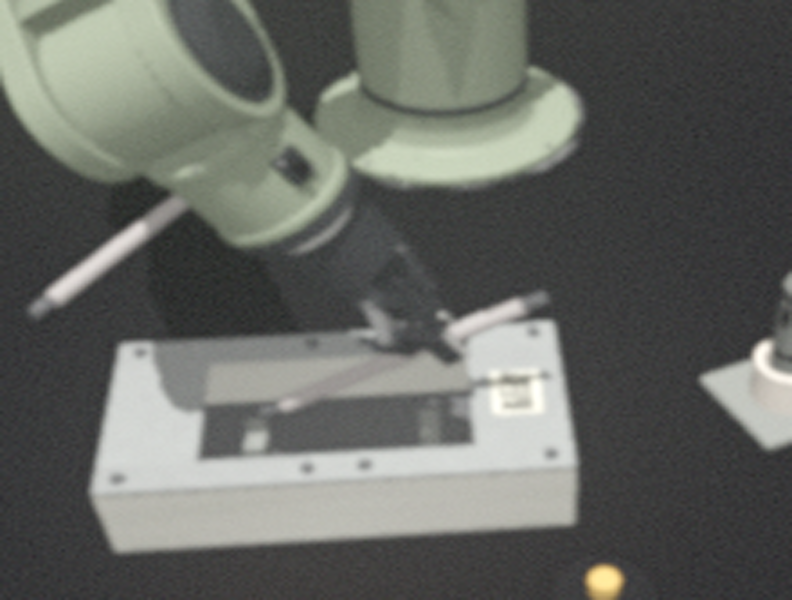

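Both ends match the prediction (b at ~(267,410), a at ~(547,298)), and the lower end is now free in the window. I'll raise it straight up.

>>> carry_out:
  series:
    - [0.01, 0, -0.0175, 0, 0, 0, 255]
    - [0.025, 0, -0.0435, 0, 0, 0, 255]
    - [0.04, 0, -0.07, 0, 0, 0, 255]
    - [0.055, 0, -0.095, 0, 0, 0, 255]
    - [0.066, 0, -0.115, 0, 0, 0, 255]
    - [0.075, 0, -0.13, 0, 0, 0, 255]
    - [0.075, 0, -0.13, 0, 0, 0, 255]
    - [0.075, 0, -0.13, 0, 0, 0, 255]
    - [0.075, 0, -0.13, 0, 0, 0, 255]

```text
clock: 18.98
position: [0.5425, -0.062, 0.2872]
tool_rot: [-3.14, -0.524, 1.474]
force: [-0.3, 0.4, -2.9]
grip_width: 0.0112
```

```bash
python3 - <<'E'
from h import *
s=telemetry.observe();print(s['clock'],s['position'],s['tool_rot'],s['force'],s['grip_width'],abs(s['qd']).max())
T=tool(); g=T[:3,3]-.019*T[:3,2]
p,d,E,K=grab('scene'); cv2.imwrite('pics/s12.png',cv2.resize(p[60:330],None,fx=1.25,fy=1.25))
for t in (.085,-.155):
    P=g+T[:3,0]*t; q=proj(P,E,K); print(P.round(3),(q-[0,60])*1.25)
E
```

```text
18.975 [ 0.54249237 -0.06199077  0.28716895] [-3.14021773 -0.52448007  1.47409276] [-0.31806066  0.38720667 -2.86046225] 0.011238156456374031 0.0025138314153716423
[0.549 0.002 0.346] [402.10984072  98.8361907 ]
[ 0.529 -0.205  0.226] [292.86256502 156.38967317]
```

View pics/s12.png

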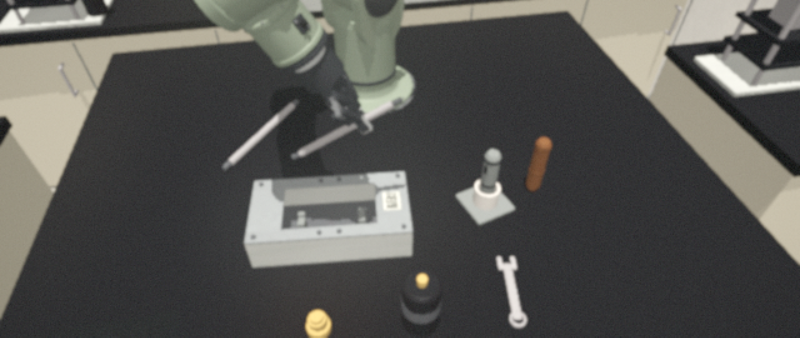

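>>> carry_out:
  series:
    - [0, 0, 0, 0, 0, 0, 255]
    - [0, 0, 0, 0, 0, 0, 255]
    - [0, 0, 0, 0, 0, 0, 255]
    - [0, 0, 0, 0, 0, 0, 255]

```text
clock: 19.52
position: [0.5428, -0.062, 0.2879]
tool_rot: [-3.142, -0.524, 1.475]
force: [0.6, 0.3, -2.9]
grip_width: 0.0114
```

```bash
python3 - <<'E'
from h import *
s=telemetry.observe();print(s['clock'],s['position'],s['force'],s['grip_width'],abs(s['qd']).max())
p,d,E,K=grab('wrist'); cv2.imwrite('pics/w13.png',p)
E
```

```text
19.525 [ 0.54279427 -0.06199753  0.28789533] [ 0.5611097   0.27583021 -2.8783682 ] 0.011360310271422248 0.0017421708147760321
```

View pics/w13.png

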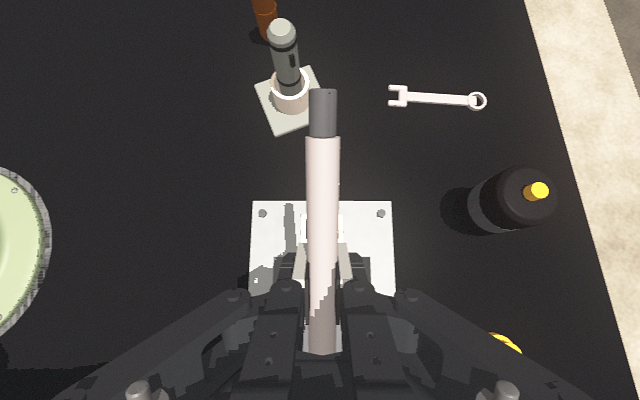

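The wrist view shows the rod held firmly, its upper end at (323,92) exactly as before the tilt, so it hasn't slipped. The reader stands in its dock and the bystanders are in place. I'm handing in.

```bash
python3 -c "
from h import *
print(ticket.job_done())"
```

```text
the job is handed in; nothing more can be done
None
```

I signed the rod out and handed the job in at about 19.6 s of the 61 s allowed; no verdict is reported.

- **Reading the label:** I took the grey reader from its dock and held it still over the label for over 1 s, nose about 50 mm above it. Its measured position matched the prediction to 1–2 mm.
- **Re-docking:** I stood the reader back in its dock and let go. Its top is within about 1 mm of where it started, and it stands upright.
- **Drawing out the rod:** I gripped the rod in the bay (the smaller of the two look-alikes) 35 mm off centre. I lifted it 12 mm, slid it 36 mm, tilted it 30° with the +y end up, drew it out along its axis and raised it.
- **Last checks:** The rod is held at 90 N grip, motionless and has not slipped. Its ends are about 0.346 m and 0.226 m above the bench, so at least 14 cm above the cover. The tool force reads about 2.9 N, roughly the rod's weight. The canister, fitting, wrench and look-alikes show no movement in the pictures.

**Disagreements:**
- The fingers read 11.4 mm open on the 14 mm rod and 33 mm on the 34 mm reader.
- The camera views differed by 2–3 mm on the bay and label positions. I averaged those.

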